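Strip the stuck upper cup off a nest with the bench fork

TASK

Two metal measuring cups have dried stuck together mouth-down, one over the other. Keeping the nest on the bench or only a few millimetres above it, slide it into the stripping fork so that the wide flange of the lower cup lies under the two prongs at the seat of the slot, then pull only the upper cup straight up and off. Set it down gently, mouth-down, flat on the floor of the steel tray; the lower cup must stay down in the fork, and the spare cup that already stands in the tray is left alone.

Things in the scene. Friction and masses are not known exactly. Their poses are not given: they have to be found in the camera images.
- outer_cup_mid (a point): Upper (outer) cup of the nest, a straight metal cup, mouth-down: 56 mm wide (59 at the rim bead, lowest 5 mm), 58 tall, 2.5 mm wall, flat top, 140 g. Point: on its axis, half-way up (29 mm over its rim), 52 mm above the bench in the nest, where the rim hangs 23 mm up. z up. Grip its sides. Rubber nubs hold it to the inner cup with a few N over the first 30 mm of pull: lifted free, both come up.
- inner_cup: Lower (inner) cup of the nest, mouth-down, 120 g: 47 mm wide, 78 mm tall, with a flat round flange, 88 mm wide and 4 mm thick, at its mouth, lying on the bench. Only the flange and 19 mm of neck show below the outer cup. Origin: on its axis, at the underside of the flange (bench level). z up. Gripped, the nest may be eased up 2 to 4 mm to slide freely; the flange still goes under the prongs.
- fork_seat (a point): Stripping fork fixed to the bench: steel plate, underside 12 mm and top 17 mm above the bench (rear bolts 22 mm), with a slot 62 mm wide between two 22 mm prongs. Point: the seat, at bench level, where the inner cup's axis shall stand. x points into the slot, y left, z up. Prong tips 66 mm before the seat, slot end 32 mm beyond. Neck fits the slot, flange goes under the prongs, outer cup passes above.
- tray_floor (a point): Low steel tray, fixed, 300 mm long (its x) by 200 mm wide (its y) inside, walls 24 mm high. Point: centre of its floor, on the upper face, 2 mm above the bench. z up.
- spare_cup_mid (a point): Spare cup, a bystander shaped like the outer cup, alone, mouth-down in the tray, 80 to 100 mm from the tray's centre toward the tray's -x end. Point: on its axis, half-way up (29 mm above its rim).
Things that resemble listed ones, but are neither listed nor needed, are in the scene too. Leave any blue look-alike of the part that bears outer_cup_mid alone.

How it is judged:
By the outcome, as a careful person would: the job done as asked, in the order asked, and still so for the second after the job is handed in, with the robot touching nothing.
It also fails if it takes over 45 s, if anything falls off the work surface, if the arm or the gripper's body presses on something with over 40 N, if the wrist force passes 120 N, or if a joint passes its speed limit or range.

ROBOT

A 6-joint arm with a two-finger parallel gripper is mounted at the origin on a cart in front of the work surface, level with it; the furniture and walls round the work are solid. World frame = base frame: x ahead of the robot, y to its left, z up, the work surface at z = 0. Lengths are in m, angles in rad, forces in N, time in s.
With the tool pointing down it reaches from about 0.3 to 0.775 m from the base axis. Payload 14.6 kg.
Tool frame: the origin (TCP) lies midway between the tips of the shut fingers; the grasp point (between the pads) lies 19 mm behind it (env.grasp_offset is the distance from the TCP to the grasp point, in m); x points along the fingers, y is the direction in which the jaws open and shut, and the axes are right-handed (so a half turn about x gives the same grasp; the last joint's range is limited). The gripper opens to 94 mm and grips with 3 to 60 N. Pads are 16 mm wide; open, the fingers measure 119 mm over their backs; the gripper's body (75 mm by 177 mm) begins 78 mm behind the grasp point.
Start: joints at [-1.339, 0.3, 1.521, -0, 1.321, -0.067], TCP at [0.162, -0.526, 0.205] pointing down, gripper open.
Joint ranges: [-3.03, 3.03], [-0.79, 2.21], [0.23, 2.52], [-1.04, 4.18], [0, 3.07], [-2.55, 2.55]. Speed limits (rad/s): [2.22, 2.22, 2.57, 3.14, 3.14, 3.14].

INTERFACE

Orientations are given as a rotation vector (axis times angle).
In Python, from plant import env gives the robot as it stands.
- The arm moves only by the shell command python3 -m pendant 'ROWS' [OPENING] [FORCE]. ROWS is JSON, a list of rows, each a list of 6 numbers: the shift along the tool's x, y, z each as a share of 6 cm, from -1 to 1, then the turn, a rotation vector about the tool's x, y, z each as a share of 0.12 rad, from -1 to 1. A call has 1 to 10 rows; each row shifts and turns the commanded pose from where the row before left it, along the tool's axes as they then stand; what a row does not reach is not made up. A row lasts 1/8 s, in which the tool goes at most 62.5 mm and 10.7 degrees, less where a joint would pass 70% of its speed; a pose out of reach is approached as far as the arm can. A call with a number of a shift or a turn outside -1 to 1 is refused whole. A call with a gripper value outside its range is refused whole. OPENING is the opening, from 0 (shut) to 1 (fully open), set as the call begins (- or left out, the last holds). The fingers move at their own pace and stop on an object; FORCE is the grip in N (left out, the last holds). Time passes only in rows, so rows that do not move let the fingers close. It gives the time, the measured TCP pose, the force and the opening at its end, in the units of the state.
- env.state(): the state, without advancing time (a new reading comes with each control period).
- env.capture(name): name is "side" or "top"; returns a dict with "image" (420x560x3 uint8, blue, green, red), "z_map" (420x560 float32, m along the optical axis (not along the pixel's ray), 0 where there is no reading), "camera_matrix" (3x3 intrinsics, pixels), "T" (4x4, takes a point from camera to world coordinates). Camera axes: x right, y down, z forward; pixel columns grow to the right and rows downward; lengths in m; the calibration is good to about 2 mm. A picture is of the moment at which its call begins.
- env.hand_in(): hands the job in, once; it reports no verdict.
The state is a dict: "time": time; "joints": joint angles; "joint_velocities": joint speeds; "tau": joint torques, N m; "tool_pos": TCP position; "orientation": TCP orientation; "force": force on the tool from outside, world axes, zero at the start; "moment": the same for the moment, N m; "gripper_width": opening from 0.0 (shut) to 1.0 (fully open).
Only numpy, scipy, OpenCV 4.12 (cv2) and the standard library are available. Lean on these libraries where they do the work, as an engineer would, in place of code of your own. Each camera call takes 0.05 s, during which the arm holds its last target.

## Working session

There is one attempt and no reset: what is moved stays moved. The work goes in short steps, Python scripts to look and compute and a shell command to move; the robot and the scene stay as the last step left them, time stands still between calls to the robot, and variables do not carry over. Pictures are saved under pics/ and viewed, and the job is handed in when it is done.

```bash
ls; mkdir -p pics; cat > h.py <<'E'
import numpy as np,cv2
from plant import env
def cap(n,f):
    c=env.capture(n); cv2.imwrite(f'pics/{f}.png',c['image']); np.savez(f'pics/{f}.npz',**{k:c[k] for k in('image','z_map','camera_matrix','T')}); return c
def pts(c):
    K=c['camera_matrix'];z=c['z_map'];v,u=np.mgrid[:z.shape[0],:z.shape[1]]
    p=np.stack([(u-K[0,2])/K[0,0]*z,(v-K[1,2])/K[1,1]*z,z,np.ones_like(z)],-1)
    w=(p@np.array(c['T']).T)[...,:3]; w[z==0]=np.nan; return w
E
python3 - <<'E'
from h import *
for n in('side','top'):
    c=cap(n,n+'0');print(n,c['camera_matrix'],c['T'])
s=env.state();print({k:np.round(v,4) for k,v in s.items()},env.grasp_offset)
E
```

```text
pics
side [[388.45314056   0.         267.18737833]
 [  0.         388.45314056 208.28809588]
 [  0.           0.           1.        ]] [[-0.93799149 -0.20109234  0.2823718   0.22024462]
 [-0.3462002   0.50153725 -0.79284665  0.79042361]
 [ 0.01781542 -0.84144058 -0.54005588  0.58897777]
 [ 0.          0.          0.          1.        ]]
top [[399.30184802   0.         283.2678376 ]
 [  0.         399.30184802 207.42206312]
 [  0.           0.           1.        ]] [[ 0.02322161 -0.99855532  0.04845647  0.4313197 ]
 [-0.99899422 -0.02131757  0.03944758  0.01490153]
 [-0.03835761 -0.04932377 -0.99804602  1.03871454]
 [ 0.          0.          0.          1.        ]]
{'time': np.float64(0.1), 'joints': array([-1.3386,  0.3004,  1.5215, -0.    ,  1.3207, -0.0666]), 'joint_velocities': array([ 0.0003, -0.002 , -0.0017, -0.0001,  0.0002,  0.0008]), 'tau': array([ 1.80000e-03, -5.32644e+01, -3.53283e+01,  7.10000e-02,
        2.34000e-02, -1.00000e-04]), 'tool_pos': array([ 0.1618, -0.5254,  0.205 ]), 'orientation': array([ 2.061 ,  0.3113, -2.0612]), 'force': array([-0.6179, -0.0159, -0.6453]), 'moment': array([-0.0784, -0.0015, -0.0439]), 'gripper_width': np.float64(1.0014)} 0.0188
```

View pics/side0.png

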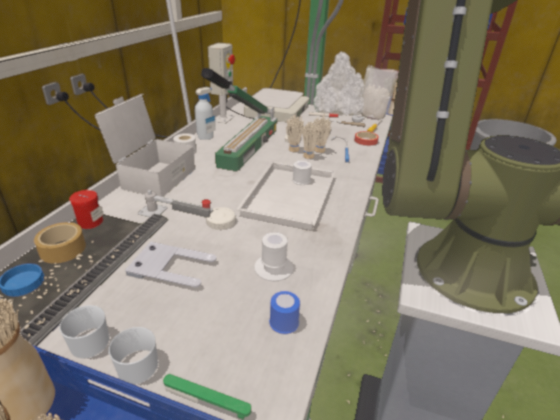

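View pics/top0.png

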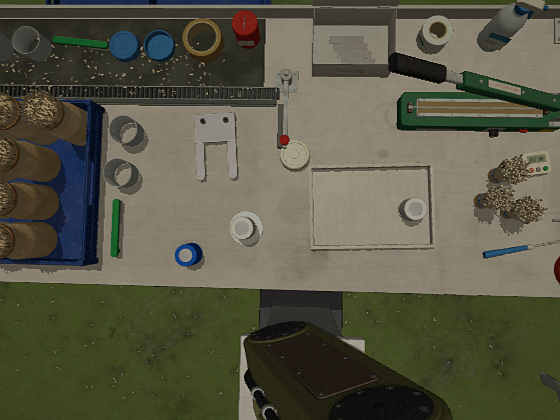

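The pictures show these things that could be taken for the nest:
- White cup with a flange: top (246,228), side (274,252).
- Blue cup: top (188,254), side (285,312).
- Spare cup in the tray: top (414,209).
- Two grey open beakers: top (127,130) and (121,174).
- Round lid: top (295,154).

The nest is the flanged one at (246,228). The fork's slot opens toward the robot, with its tips near top (200,178) and (234,178). I'll check this in a close crop.

```bash
python3 - <<'E'
from h import *
c=dict(np.load('pics/top0.npz'));w=pts(c);np.save('pics/w.npy',w)
im=c['image']
cv2.imwrite('pics/crop1.png',cv2.resize(im[95:275,160:300],None,fx=4,fy=4,interpolation=cv2.INTER_CUBIC)[:720][:600])
cv2.imwrite('pics/crop1.png',cv2.resize(im[100:275,160:310],None,fx=3.4,fy=3.4,interpolation=cv2.INTER_CUBIC))
for n,(u,v) in dict(nest=(246,228),blue=(188,254),spare=(414,209),ptl=(200,176),ptr=(234,176),base=(215,125),bench=(220,200),tray=(360,200),lid=(295,154)).items(): print(n,np.round(w[v,u],4))
def blob(name,u0,u1,v0,v1,z0,z1):
    s=w[v0:v1,u0:u1].reshape(-1,3);s=s[(s[:,2]>z0)&(s[:,2]<z1)]
    (c_,r)=cv2.minEnclosingCircle(s[:,:2].astype(np.float32))
    print(name,len(s),'mean',s.mean(0).round(4),'circ',np.round(c_,4),round(r,4),'ext',s.min(0).round(4),s.max(0).round(4))
blob('nest top',225,270,205,250,.07,.1)
blob('flange',225,270,205,250,.0025,.012)
blob('spare top',395,430,190,230,.05,.08)
blob('blue top',170,205,235,270,.045,.1)
blob('fork',185,250,105,190,.0125,.03)
s=w[100:190,185:250].reshape(-1,3);s=s[(s[:,2]>.0125)&(s[:,2]<.03)]
print(cv2.minAreaRect((s[:,:2]*1000).astype(np.float32)))
E
```

```text
nest [0.4263 0.1415 0.0797]
blue [0.3591 0.2852 0.0623]
spare [ 0.4818 -0.2637  0.0598]
ptl [0.558  0.2735 0.0162]
ptr [0.5595 0.1846 0.0176]
base [0.6922 0.2383 0.0172]
bench [ 0.4979  0.2232 -0.003 ]
tray [ 0.5055 -0.143  -0.0037]
lid [0.6188 0.0282 0.0202]
nest top 417 mean [0.427  0.1513 0.0806] circ [0.4273 0.1519] 0.0279 ext [0.3995 0.1245 0.0724] [0.4529 0.1786 0.086 ]
flange 378 mean [0.4282 0.1436 0.0042] circ [0.4289 0.148 ] 0.0751 ext [0.3717 0.0905 0.0025] [0.4867 0.2075 0.0094]
spare top 420 mean [ 0.4828 -0.2663  0.059 ] circ [ 0.4826 -0.2669] 0.0279 ext [ 0.4575 -0.2931  0.0504] [ 0.509  -0.2395  0.0647]
blue top 414 mean [0.3567 0.2914 0.0573] circ [0.3563 0.2929] 0.0282 ext [0.329  0.2658 0.0451] [0.3834 0.3195 0.0623]
fork 1758 mean [0.6564 0.2372 0.0169] circ [0.6515 0.2435] 0.1122 ext [0.5497 0.1775 0.0126] [0.7464 0.3045 0.0269]
((655.3099975585938, 234.015625), (209.5221710205078, 169.0426483154297), 1.133349061012268)
```

View pics/crop1.png

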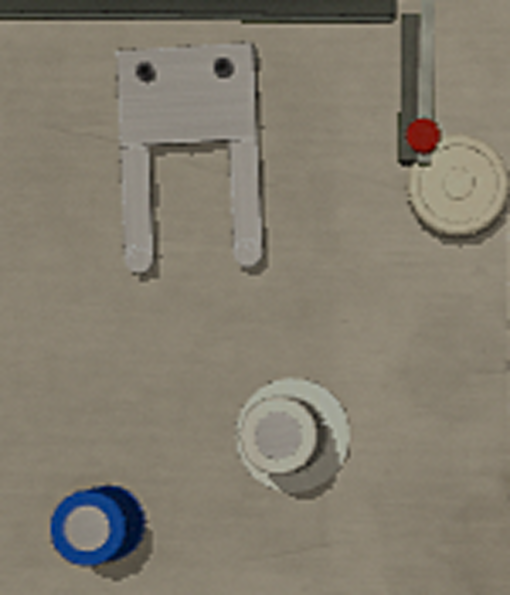

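The crop confirms it: the flange disc is visible under the cup at crop (293,437), and the fork slot opens downward. Next I'll take bigger crops to read the edges.

```bash
python3 - <<'E'
from h import *
c=dict(np.load('pics/top0.npz'));im=c['image']
a=cv2.resize(im[105:187,188:245],None,fx=7,fy=7,interpolation=cv2.INTER_CUBIC)
b=cv2.resize(im[205:255,222:270],None,fx=8,fy=8,interpolation=cv2.INTER_CUBIC)
o=np.zeros((600,800,3),np.uint8);o[:a.shape[0],:a.shape[1]]=a;o[:b.shape[0],405:405+b.shape[1]]=b
o=cv2.convertScaleAbs(o,alpha=1.3)
cv2.imwrite('pics/crop2.png',o)
E
```

```text
(no output)
```

View pics/crop2.png

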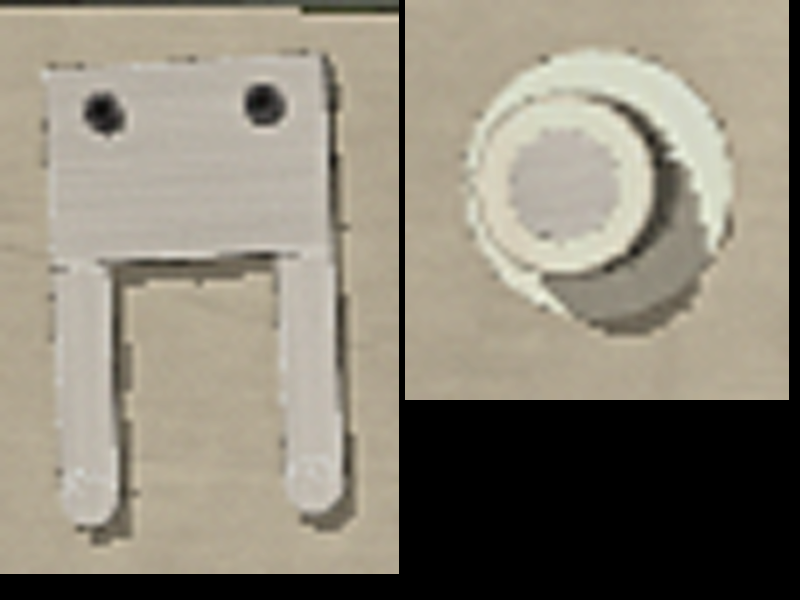

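```bash
cat >> h.py <<'E'
def ray(c,u,v,z):
    K=c['camera_matrix'];T=np.array(c['T']);d=T[:3,:3]@np.linalg.inv(K)@[u,v,1];o=T[:3,3];return o+d*(z-o[2])/d[2]
E
python3 - <<'E'
from h import *
c=dict(np.load('pics/top0.npz'))
F=lambda x,y:ray(c,(x+.5)/7-.5+188,(y+.5)/7-.5+105,.017)[:2]
N=lambda x,y,z:ray(c,(x-405+.5)/8-.5+222,(y+.5)/8-.5+205,z)[:2]
for n,p in dict(Lin0=(112,275),Lin1=(118,480),Lo0=(57,300),Lo1=(64,480),Rin0=(278,275),Rin1=(286,480),Ro0=(334,300),Ro1=(343,480),Ltip=(92,524),Rtip=(318,514),SL=(112,262),SR=(275,253),bl=(48,255),tl=(44,68),tr=(318,55)).items(): print(n,F(*p).round(4))
print('flange',N(600,181,.004),N(466,181,.004),N(733,181,.004),N(600,48,.004))
print('cuptop',N(569,183,.081),N(482,183,.081),N(657,183,.081),N(569,92,.081),N(569,272,.081))
E
```

```text
Lin0 [0.6422 0.2668]
Lin1 [0.5656 0.262 ]
Lo0 [0.6325 0.2871]
Lo1 [0.5652 0.2822]
Rin0 [0.6431 0.2047]
Rin1 [0.5667 0.1994]
Ro0 [0.6341 0.1835]
Ro1 [0.5671 0.1782]
Ltip [0.549  0.2712]
Rtip [0.5543 0.1871]
SL [0.6471 0.267 ]
SR [0.6514 0.206 ]
bl [0.6493 0.2911]
tl [0.7198 0.295 ]
tr [0.726  0.1922]
flange [0.42805751 0.15168765] [0.42703955 0.19547464] [0.42906463 0.10836697] [0.47129184 0.15289313]
cuptop [0.42748185 0.1508558 ] [0.4268694  0.17717301] [0.42810004 0.12429217] [0.45485228 0.15163219] [0.40078753 0.15009859]
```

```bash
cat >> h.py <<'E'
from scipy.spatial.transform import Rotation as R
def go(p,yaw_y=None):
    """shift to TCP world p in units of rows(6cm) in tool axes; turn to make tool down with y along given dir"""
    s=env.state();M=R.from_rotvec(s['orientation']).as_matrix()
    return (M.T@(np.array(p)-s['tool_pos'])/.06).round(3)
E
python3 - <<'E'
from h import *
c=dict(np.load('pics/top0.npz'))
for p in[(314,168),(429,166),(433,245),(316,247)]: print(ray(c,*p,.024).round(4))
s=env.state();M=R.from_rotvec(s['orientation']).as_matrix();print(M.round(3))
a=np.arctan2(M[1,1],M[0,1]);print('y yaw',a)
E
```

```text
[ 0.5829 -0.0211  0.024 ]
[ 0.5931 -0.3105  0.024 ]
[ 0.3946 -0.3215  0.024 ]
[ 0.3823 -0.03    0.024 ]
[[-0.     0.294 -0.956]
 [ 0.001 -0.956 -0.294]
 [-1.    -0.001 -0.   ]]
y yaw -1.2719653600090761
```

```bash
python3 -m pendant '[[0,-0.49,-0.71,0.24,0,0],[0,-0.49,-0.71,0.24,0,0],[0,-0.49,-0.71,0.24,0,0],[0,-0.49,-0.71,0.24,0,0],[0,-0.49,-0.71,0.24,0,0],[0,-0.49,-0.71,0.24,0,0],[0,-0.49,-0.71,0.24,0,0],[0,-0.49,-0.71,0.24,0,0]]' 1
cat > g.py <<'E'
from h import *
import sys
p=list(map(float,sys.argv[1:4]))
s=env.state();M=R.from_rotvec(s['orientation']).as_matrix()
print('t',round(float(s['time']),2),'pos',np.round(s['tool_pos'],4),'units',go(p),'yaw y',round(np.arctan2(M[1,1],M[0,1]),4),'down',M[:,0].round(3),'F',np.round(s['force'],1),'g',round(float(s['gripper_width']),3),'J',np.round(s['joints'],2))
E
python3 g.py .428 .1512 .15
```

```text
time: 1.1
tool_pos: [0.4501, -0.2272, 0.2053]
orientation: [2.187, 0.074, -2.187]
force: [-0.3, -0.6, 0.2]
gripper_width: 1.0
t 1.1 pos [ 0.4501 -0.2272  0.2053] units [ 0.923 -6.318 -0.057] yaw y -1.5033 down [-0.  0. -1.] F [-0.3 -0.6  0.2] g 1.0 J [-0.54  0.2   1.65 -0.    1.3   0.96]
```

```bash
python3 -m pendant '[[0.1,-0.79,0,0,0,0],[0.1,-0.79,0,0,0,0],[0.1,-0.79,0,0,0,0],[0.1,-0.79,0,0,0,0],[0.1,-0.79,0,0,0,0],[0.1,-0.79,0,0,0,0],[0.16,-0.79,0,0,0,0],[0.16,-0.79,-0.06,0,0,0],[0,0,0,0,0,0]]' 1
python3 g.py .4278 .1512 .034
python3 - <<'E'
from h import *
cap('side','side1');c=cap('top','top1')
E
```

```text
time: 2.22
tool_pos: [0.426, 0.152, 0.1494]
orientation: [2.183, 0.078, -2.187]
force: [0.1, -1.1, 0.6]
gripper_width: 0.998
t 2.23 pos [0.426  0.152  0.1494] units [ 1.923  0.016 -0.032] yaw y -1.4988 down [-0.002 -0.    -1.   ] F [ 0.1 -1.1  0.6] g 0.998 J [0.26 0.14 1.85 0.   1.15 1.76]
```

View pics/side1.png

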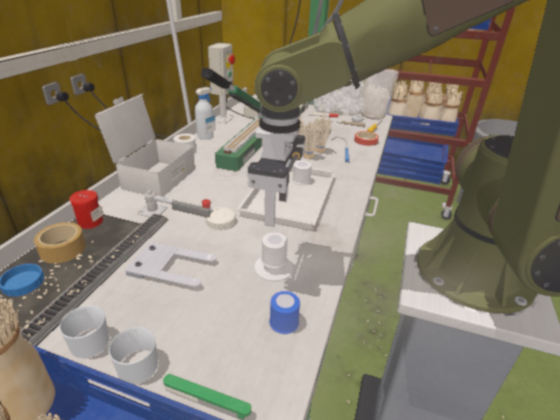

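The side view shows the fingers directly above the nest at (274,250), with clear space around it. Descending.

```bash
python3 -m pendant '[[0.3,0.02,-0.03,0,0,0],[0.5,0,0,0,0,0],[0.5,0,0,0,0,0],[0.4,0,0,0,0,0],[0.22,0,0,0,0,0],[0,0,0,0,0,0]]' 1
python3 g.py .4278 .1512 .034
python3 -m pendant '[[0,0,0,0,0,0],[0,0,0,0,0,0],[0,0,0,0,0,0],[0,0,0,0,0,0],[0,0,0,0,0,0],[0,0,0,0,0,0],[0,0,0,0,0,0],[0,0,0,0,0,0]]' 0 40
python3 g.py .4278 .1512 .034
```

```text
time: 3.08
tool_pos: [0.4287, 0.1482, 0.0349]
orientation: [2.186, 0.074, -2.188]
force: [0.6, -0.6, -1.0]
gripper_width: 1.004
t 3.08 pos [0.4287 0.1482 0.0349] units [ 0.015 -0.05   0.011] yaw y -1.5034 down [-0.001 -0.    -1.   ] F [ 0.6 -0.6 -1. ] g 1.004 J [ 0.25  0.32  1.94 -0.    0.88  1.76]
time: 4.08
tool_pos: [0.4289, 0.1491, 0.0353]
orientation: [2.187, 0.075, -2.186]
force: [-1.4, 3.2, 5.5]
gripper_width: 0.588
t 4.08 pos [0.4289 0.1491 0.0353] units [ 0.022 -0.037  0.016] yaw y -1.5023 down [ 0.001  0.    -1.   ] F [-1.4  3.2  5.5] g 0.588 J [0.25 0.32 1.94 0.   0.88 1.76]
```

```bash
python3 -m pendant '[[-0.03,0,0,0,0,0],[-0.025,0,0,0,0,0],[0,0,0,0,0,0]]' - 40
python3 g.py .4985 .2263 .0385
```

```text
time: 4.45
tool_pos: [0.4286, 0.1488, 0.0383]
orientation: [2.186, 0.075, -2.187]
force: [0.1, 0.1, -3.1]
gripper_width: 0.588
t 4.45 pos [0.4286 0.1488 0.0383] units [-0.004 -1.21  -1.251] yaw y -1.5025 down [-0. -0. -1.] F [ 0.1  0.1 -3.1] g 0.588 J [ 0.25  0.32  1.94 -0.    0.88  1.76]
```

```bash
python3 -m pendant '[[0,-0.2,-0.2,0,0,0],[0,-0.3,-0.3,0,0,0],[0,-0.3,-0.3,0,0,0],[0,-0.25,-0.25,0,0,0],[0,-0.16,-0.2,0,0,0],[0,0,0,0,0,0],[0,0,0,0,0,0]]' - 40
python3 g.py .4985 .2263 .0385
python3 - <<'E'
from h import *
c=cap('side','side2');d=cap('top','top2')
a=c['image'][200:300,110:300];b=d['image'][100:240,170:290]
cv2.imwrite('pics/s2c.png',cv2.resize(a,None,fx=4,fy=4,interpolation=cv2.INTER_CUBIC))
cv2.imwrite('pics/t2c.png',cv2.resize(b,None,fx=4,fy=4,interpolation=cv2.INTER_CUBIC))
E
```

```text
time: 5.32
tool_pos: [0.498, 0.226, 0.038]
orientation: [2.186, 0.074, -2.187]
force: [0.7, -0.2, -2.7]
gripper_width: 0.588
t 5.33 pos [0.498 0.226 0.038] units [-0.008 -0.005 -0.009] yaw y -1.5025 down [-0.001 -0.    -1.   ] F [ 0.7 -0.2 -2.7] g 0.588 J [ 0.36  0.49  1.68 -0.    0.97  1.86]
```

View pics/s2c.png

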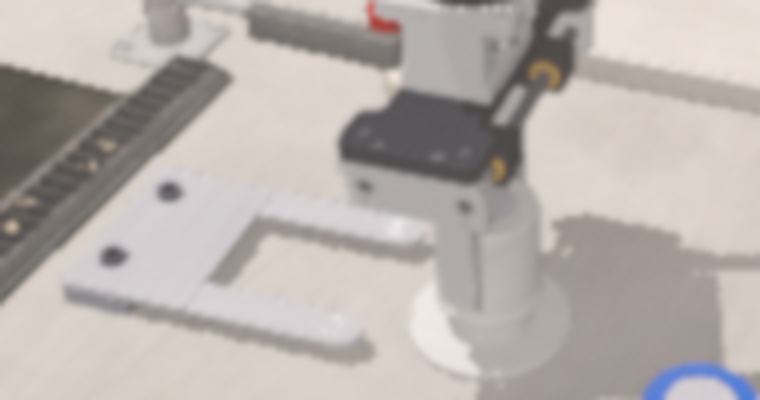

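View pics/t2c.png

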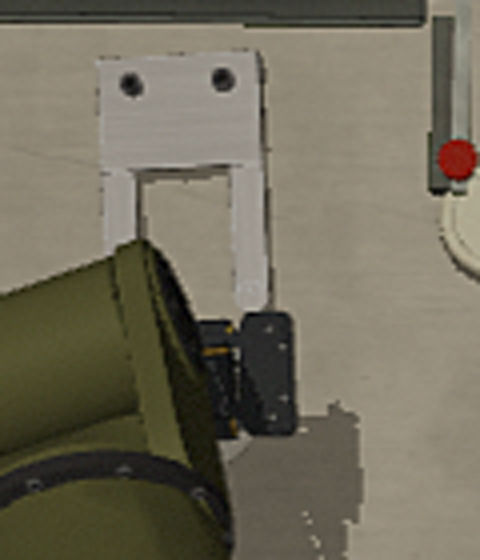

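```bash
python3 - <<'E'
from h import *
c=dict(np.load('pics/side2.npz'))
S=lambda x,y,z:ray(c,(x+.5)/4-.5+110,(y+.5)/4-.5+200,z)[:2].round(4)
print('slot end',S(205,285,.017),S(258,215,.017),'tips',S(363,333,.017),S(425,235,.017))
print('flange L,R,B',S(410,322,.007),S(571,316,.007),S(490,377,.004))
# fit ellipse center by projecting a circle
K=c['camera_matrix'];T=np.array(c['T']);Ti=np.linalg.inv(T)
def proj(p):
    q=Ti@np.append(p,1);q=K@q[:3];return ((q[:2]/q[2])-[110,200]+.5)*4-.5
for ctr in[(.497,.226),(.4985,.226),(.497,.223)]:
    t=np.linspace(0,2*np.pi,200);P=np.array([proj([ctr[0]+.044*np.cos(a),ctr[1]+.044*np.sin(a),.007]) for a in t]);print(ctr,P.min(0),P.max(0))
    P=np.array([proj([ctr[0]+.044*np.cos(a),ctr[1]+.044*np.sin(a),.003]) for a in t]);print('  low',P.max(0))
print('seat proj',proj([.6174,.2342,0]))
E
```

```text
slot end [0.6461 0.2716] [0.6512 0.2098] tips [0.549  0.2734] [0.5545 0.1907]
flange L,R,B [0.5354 0.2478] [0.4568 0.212 ] [0.4799 0.2666]
(0.497, 0.226) [410.25612798 260.01307922] [573.76828414 372.79853667]
  low [573.78165391 378.38692005]
(0.4985, 0.226) [407.75108082 259.37010038] [571.20123456 372.03686073]
  low [571.22116429 377.62434829]
(0.497, 0.223) [412.80791311 256.74483375] [575.83886332 368.89682563]
  low [575.84691109 374.47918589]
seat proj [290.57461169 278.55723188]
```

```bash
python3 -m pendant '[[0,-0.02,-0.2,0,0,0],[0,-0.01,-0.2,0,0,0],[0,0,-0.06,0,0,0],[0,0,0,0,0,0]]' - 40
python3 g.py .6184 .235 .0385
python3 - <<'E'
from h import *
c=cap('side','side3')
a=c['image'][225:300,130:265]
cv2.imwrite('pics/s3c.png',cv2.resize(a,None,fx=5.9,fy=5.9,interpolation=cv2.INTER_CUBIC))
d=cap('top','top3')
E
```

```text
time: 5.92
tool_pos: [0.5261, 0.23, 0.0381]
orientation: [2.186, 0.074, -2.187]
force: [-0.0, 0.2, -4.1]
gripper_width: 0.584
t 5.92 pos [0.5261 0.23   0.0381] units [-0.008  0.022 -1.541] yaw y -1.5026 down [-0. -0. -1.] F [-0.   0.2 -4.1] g 0.584 J [ 0.35  0.54  1.6  -0.    1.    1.85]
```

View pics/s3c.png

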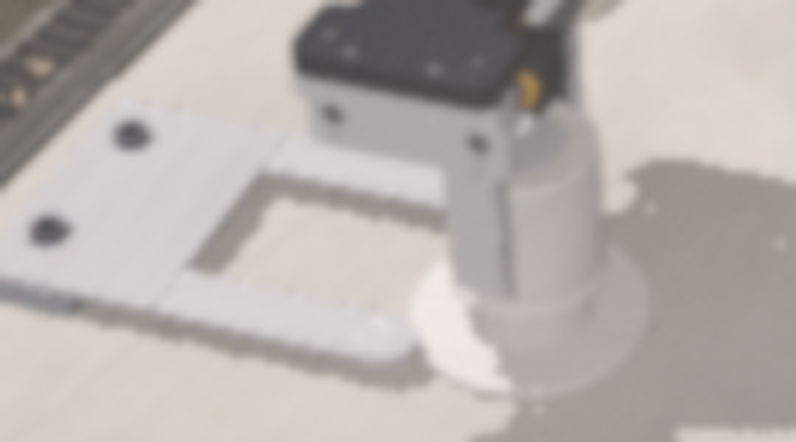

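View pics/top3.png

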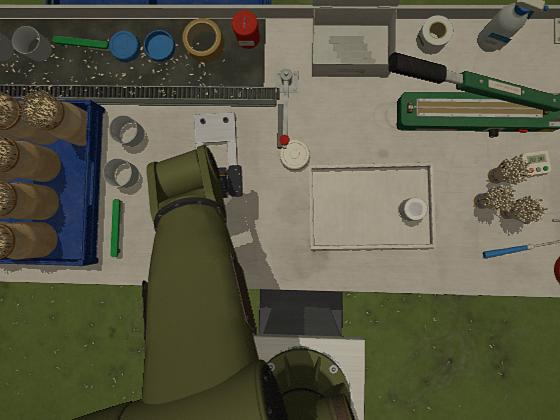

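```bash
cat > ov.py <<'E'
from h import *
import sys
def ov(name,out,crop,f,ctr,seat,ang=.066,lift=.003):
    c=dict(np.load(f'pics/{name}.npz'));u0,u1,v0,v1=crop
    im=cv2.resize(c['image'][v0:v1,u0:u1],None,fx=f,fy=f,interpolation=cv2.INTER_CUBIC)
    K=c['camera_matrix'];Ti=np.linalg.inv(np.array(c['T']))
    def pr(P):
        P=np.atleast_2d(P);q=(K@(Ti@np.c_[P,np.ones(len(P))].T)[:3]);return (((q[:2]/q[2]).T-[u0,v0]+.5)*f-.5)
    def ln(P,col,cl): cv2.polylines(im,[np.round(pr(P)*8).astype(np.int32)],cl,col,1,cv2.LINE_AA,3)
    t=np.linspace(0,2*np.pi,80)
    for r,z in((.044,.004+lift),(.044,lift),(.0295,.023+lift),(.028,.081+lift)):
        ln(np.c_[ctr[0]+r*np.cos(t),ctr[1]+r*np.sin(t),0*t+z],(0,0,255),True)
    ca,sa=np.cos(ang),np.sin(ang)
    L=np.array([[-.055,.053],[.032,.053],[.032,.031]]);
    for s in(1,-1):
        o=np.array([[.032,.031*s],[-.055,.031*s],[-.063,.035*s],[-.066,.042*s],[-.063,.049*s],[-.055,.053*s],[.032,.053*s]])
        w=np.c_[seat[0]+ca*o[:,0]-sa*o[:,1],seat[1]+sa*o[:,0]+ca*o[:,1],0*o[:,0]+.017];ln(w,(0,160,0),False)
    o=np.array([[.032,.031],[.032,-.031]]);w=np.c_[seat[0]+ca*o[:,0]-sa*o[:,1],seat[1]+sa*o[:,0]+ca*o[:,1],[.017]*2];ln(w,(0,160,0),False)
    cv2.imwrite(f'pics/{out}.png',im)
E
python3 -c "
from ov import *
ov('side3','o3',(130,265,225,300),5.9,(.5255,.230),(.6174,.237))"
```

```text
(no output)
```

View pics/o3.png

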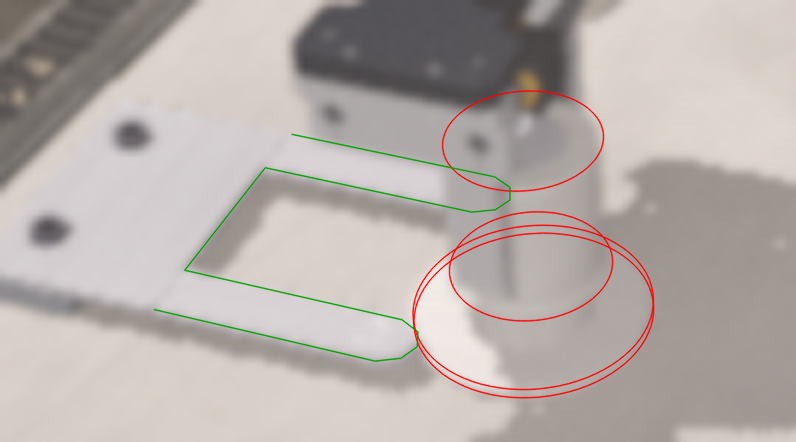

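The overlay fits both the fork and the nest well. In the same side-camera frame the nest sits within about 1 mm of the slot's centreline, so I'll slide in while watching the force.

```bash
python3 -m pendant '[[0,-0.02,-0.15,0,0,0],[0,0,-0.2,0,0,0],[0,0,-0.2,0,0,0],[0,0,-0.2,0,0,0],[0,0,0,0,0,0]]' - 40
python3 g.py .6174 .2365 .0385
python3 - <<'E'
from h import *
cap('side','side4')
from ov import ov
ov('side4','o4',(130,265,225,300),5.9,tuple(env.state()['tool_pos'][:2]),(.6174,.237))
E
```

```text
time: 6.65
tool_pos: [0.5715, 0.2343, 0.0381]
orientation: [2.187, 0.074, -2.187]
force: [-0.7, 0.5, -3.0]
gripper_width: 0.592
t 6.65 pos [0.5715 0.2343 0.0381] units [-0.006  0.015 -0.765] yaw y -1.5028 down [ 0.  0. -1.] F [-0.7  0.5 -3. ] g 0.592 J [0.33 0.62 1.46 0.   1.05 1.83]
```

View pics/o4.png

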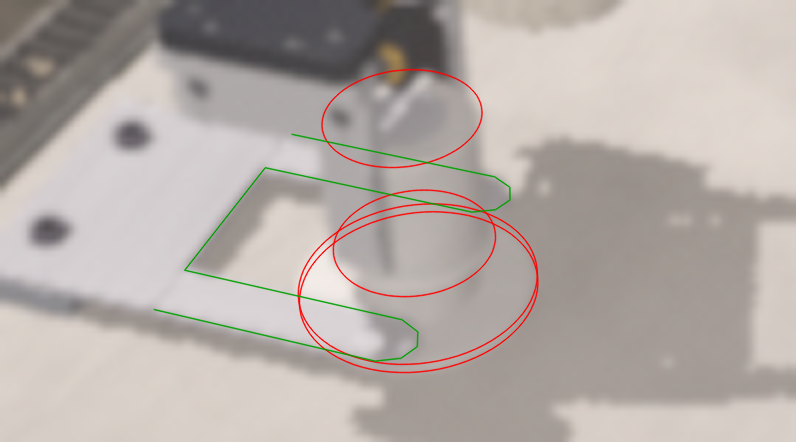

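The flange is passing under the near prong at (390,330), with no contact force. Continuing to the seat.

```bash
python3 -m pendant '[[0,0.01,-0.15,0,0,0],[0,0,-0.2,0,0,0],[0,0,-0.2,0,0,0],[0,0,-0.2,0,0,0],[0,0,0,0,0,0],[0,0,0,0,0,0]]' - 40
python3 g.py .6174 .2365 .0385
python3 - <<'E'
from h import *
cap('side','side5')
from ov import ov
ov('side5','o5',(110,245,215,290),5.9,tuple(env.state()['tool_pos'][:2]),(.6174,.237))
E
```

```text
time: 7.45
tool_pos: [0.6154, 0.2368, 0.0382]
orientation: [2.186, 0.075, -2.187]
force: [-0.5, -0.1, -4.2]
gripper_width: 0.587
t 7.45 pos [0.6154 0.2368 0.0382] units [-0.005  0.008 -0.033] yaw y -1.5023 down [-0. -0. -1.] F [-0.5 -0.1 -4.2] g 0.587 J [0.31 0.71 1.32 0.   1.11 1.81]
```

View pics/o5.png

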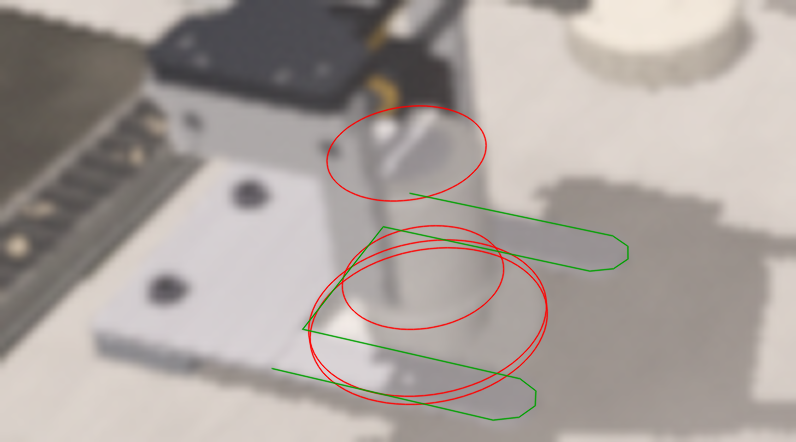

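Seated within 2 mm. Advancing 1.5 mm more, then pulling up slowly.

```bash
python3 -m pendant '[[0,0,-0.025,0,0,0],[0,0,0,0,0,0],[-0.08,0,0,0,0,0],[-0.08,0,0,0,0,0],[-0.08,0,0,0,0,0]]' - 40
python3 g.py .6174 .2365 .138
python3 -m pendant '[[-0.08,0,0,0,0,0],[-0.08,0,0,0,0,0],[-0.08,0,0,0,0,0],[-0.08,0,0,0,0,0]]' - 40
python3 g.py .6174 .2365 .138
python3 - <<'E'
from h import *
c=cap('side','side6')
cv2.imwrite('pics/s6.png',cv2.resize(c['image'][180:290,110:245],None,fx=5,fy=5,interpolation=cv2.INTER_CUBIC))
E
```

```text
time: 8.12
tool_pos: [0.6169, 0.2368, 0.0526]
orientation: [2.185, 0.075, -2.187]
force: [0.1, -0.4, -9.1]
gripper_width: 0.587
t 8.12 pos [0.6169 0.2368 0.0526] units [-1.423  0.007 -0.007] yaw y -1.5023 down [-0.001 -0.    -1.   ] F [ 0.1 -0.4 -9.1] g 0.587 J [ 0.31  0.69  1.31 -0.    1.14  1.81]
time: 8.62
tool_pos: [0.6176, 0.237, 0.0728]
orientation: [2.188, 0.075, -2.186]
force: [0.2, -0.4, -0.9]
gripper_width: 0.585
t 8.62 pos [0.6176 0.237  0.0728] units [-1.086  0.008  0.002] yaw y -1.5024 down [ 0.001  0.    -1.   ] F [ 0.2 -0.4 -0.9] g 0.585 J [ 0.31  0.67  1.3  -0.    1.17  1.81]
```

View pics/s6.png

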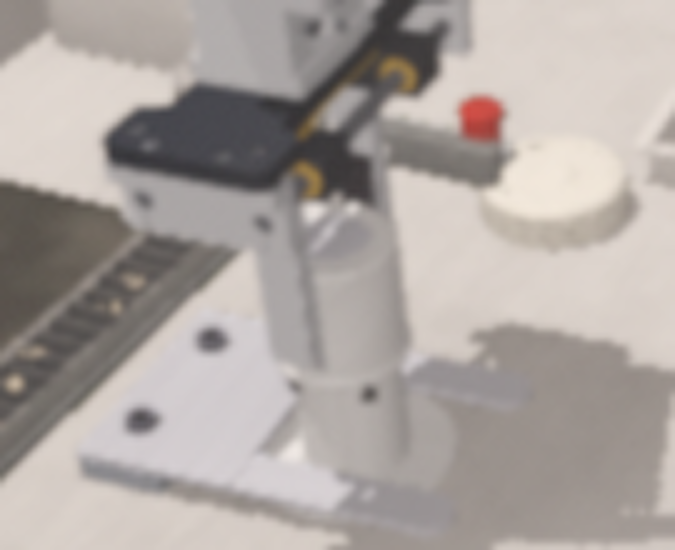

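The outer cup is sliding off: the inner neck and a nub show at (370,392), the flange is down, and the force has dropped to the cup's weight.

```bash
python3 -m pendant '[[-0.12,0,0,0,0,0],[-0.16,0,0,0,0,0],[-0.2,0,0,0,0,0],[-0.25,0,0,0,0,0],[-0.25,0,0,0,0,0],[-0.25,0,0,0,0,0],[-0.2,0,0,0,0,0],[0,0,0,0,0,0]]' - 40
python3 g.py .488 -.12 .16
python3 - <<'E'
from h import *
c=cap('side','side7')
cv2.imwrite('pics/s7.png',cv2.resize(c['image'][140:290,100:260],None,fx=4,fy=4,interpolation=cv2.INTER_CUBIC))
E
```

```text
time: 9.68
tool_pos: [0.6176, 0.2371, 0.1589]
orientation: [2.189, 0.075, -2.185]
force: [0.2, -0.6, -1.5]
gripper_width: 0.588
t 9.68 pos [0.6176 0.2371 0.1589] units [-0.025  5.789  2.561] yaw y -1.5024 down [ 0.002  0.    -1.   ] F [ 0.2 -0.6 -1.5] g 0.588 J [ 0.31  0.59  1.22 -0.    1.33  1.81]
```

View pics/s7.png

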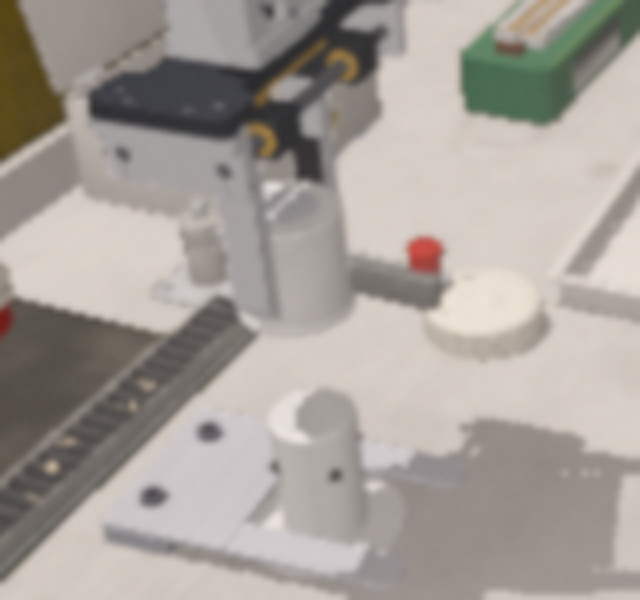

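The inner cup stands alone in the fork and the outer cup is free above it. Moving over the tray.

```bash
python3 -m pendant '[[0,0.4,0.18,0,0,0],[0,0.65,0.28,0,0,0],[0,0.7,0.32,0,0,0],[0,0.7,0.32,0,0,0],[0,0.7,0.32,0,0,0],[0,0.7,0.32,0,0,0],[0,0.7,0.32,0,0,0],[0,0.65,0.28,0,0,0],[0,0.58,0.22,0,0,0],[0,0,0,0,0,0]]' - 40
python3 g.py .488 -.12 .06
python3 - <<'E'
from h import *
c=cap('side','side8')
cv2.imwrite('pics/s8.png',cv2.resize(c['image'][90:240,210:370],None,fx=4,fy=4,interpolation=cv2.INTER_CUBIC))
E
```

```text
time: 10.98
tool_pos: [0.4869, -0.1212, 0.1573]
orientation: [2.187, 0.072, -2.189]
force: [0.3, 0.2, -2.3]
gripper_width: 0.591
t 10.97 pos [ 0.4869 -0.1212  0.1573] units [ 1.621 -0.019 -0.022] yaw y -1.5053 down [-0.001  0.    -1.   ] F [ 0.3  0.2 -2.3] g 0.591 J [-0.32  0.24  1.71 -0.    1.19  1.19]
```

View pics/s8.png

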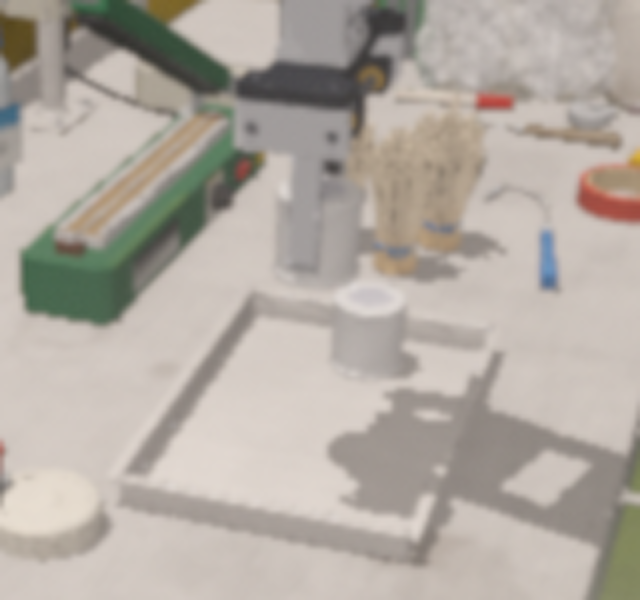

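```bash
python3 -m pendant '[[0.2,0,0,0,0,0],[0.35,0,0,0,0,0],[0.4,0,0,0,0,0],[0.4,0,0,0,0,0],[0.3,0,0,0,0,0],[0.2,0,0,0,0,0],[0.13,0,0,0,0,0],[0,0,0,0,0,0]]' - 40
python3 g.py .488 -.12 .0143
python3 - <<'E'
from h import *
c=cap('side','side9')
cv2.imwrite('pics/s9.png',cv2.resize(c['image'][130:240,230:350],None,fx=5,fy=5,interpolation=cv2.INTER_CUBIC))
E
```

```text
time: 12.02
tool_pos: [0.4876, -0.1193, 0.0386]
orientation: [2.186, 0.075, -2.187]
force: [-0.8, -0.1, -1.6]
gripper_width: 0.588
t 12.03 pos [ 0.4876 -0.1193  0.0386] units [ 0.406  0.012 -0.006] yaw y -1.5021 down [-0.  0. -1.] F [-0.8 -0.1 -1.6] g 0.588 J [-0.31  0.41  1.81  0.    0.93  1.19]
```

View pics/s9.png

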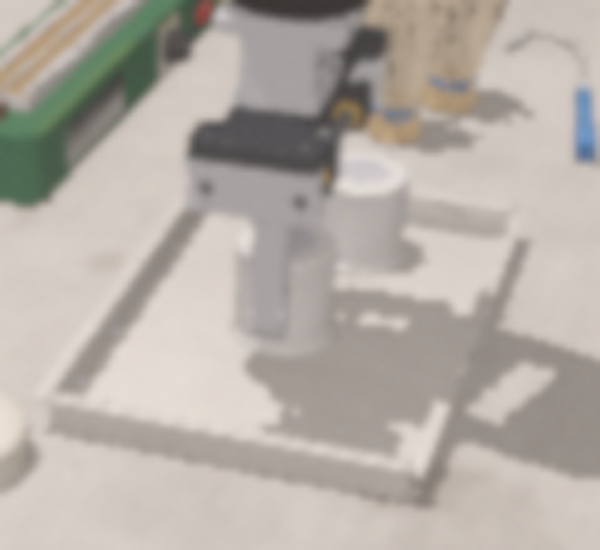

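```bash
python3 -m pendant '[[0.12,0,0,0,0,0],[0.1,0,0,0,0,0],[0.06,0,0,0,0,0],[0,0,0,0,0,0]]' - 40
python3 -m pendant '[[0.03,0,0,0,0,0],[0.02,0,0,0,0,0],[0,0,0,0,0,0]]' - 40
python3 -m pendant '[[0.02,0,0,0,0,0],[0.01,0,0,0,0,0],[0,0,0,0,0,0]]' - 40
```

```text
time: 12.58
tool_pos: [0.4875, -0.1195, 0.0219]
orientation: [2.186, 0.075, -2.187]
force: [-0.4, 0.1, -1.9]
gripper_width: 0.59
time: 12.95
tool_pos: [0.4877, -0.1195, 0.0191]
orientation: [2.187, 0.075, -2.187]
force: [0.0, 0.2, -1.5]
gripper_width: 0.589
time: 13.32
tool_pos: [0.4877, -0.1195, 0.0173]
orientation: [2.187, 0.075, -2.187]
force: [-0.5, -0.1, -1.7]
gripper_width: 0.592
```

```bash
python3 -m pendant '[[0.015,0,0,0,0,0],[0.01,0,0,0,0,0],[0,0,0,0,0,0]]' - 40
python3 -m pendant '[[0.015,0,0,0,0,0],[0.01,0,0,0,0,0],[0,0,0,0,0,0]]' - 40
```

```text
time: 13.7
tool_pos: [0.4877, -0.1195, 0.0158]
orientation: [2.187, 0.075, -2.187]
force: [0.3, -0.5, -1.3]
gripper_width: 0.589
time: 14.08
tool_pos: [0.4877, -0.1195, 0.0143]
orientation: [2.187, 0.075, -2.187]
force: [0.3, -0.3, -0.5]
gripper_width: 0.591
```

```bash
python3 -m pendant '[[0.01,0,0,0,0,0],[0,0,0,0,0,0]]' - 40
python3 -m pendant '[[0.01,0,0,0,0,0],[0,0,0,0,0,0]]' - 40
```

```text
time: 14.32
tool_pos: [0.4878, -0.1196, 0.014]
orientation: [2.187, 0.075, -2.186]
force: [-1.2, 0.1, 2.9]
gripper_width: 0.585
time: 14.58
tool_pos: [0.4878, -0.1196, 0.0139]
orientation: [2.187, 0.075, -2.186]
force: [-5.9, 1.0, 12.1]
gripper_width: 0.587
```

Contact with the tray floor at the expected height. Easing off the excess, then opening gently.

```bash
python3 -m pendant '[[-0.01,0,0,0,0,0],[0,0,0,0,0,0]]' - 5
python3 -m pendant '[[0,0,0,0,0,0],[0,0,0,0,0,0],[0,0,0,0,0,0],[0,0,0,0,0,0],[0,0,0,0,0,0]]' 0.75
python3 -m pendant '[[-0.1,0,0,0,0,0],[-0.2,0,0,0,0,0],[-0.4,0,0,0,0,0],[-0.5,0,0,0,0,0],[-0.6,0,0,0,0,0],[-0.6,0,0,0,0,0],[-0.2,0,0,0,0,0],[0,0,0,0,0,0]]' 0.8
python3 - <<'E'
from h import *
c=cap('side','side10')
cv2.imwrite('pics/s10.png',cv2.resize(c['image'][130:290,120:350],None,fx=3.4,fy=3.4,interpolation=cv2.INTER_CUBIC))
d=cap('top','top10')
E
```

```text
time: 14.82
tool_pos: [0.4878, -0.1196, 0.0139]
orientation: [2.187, 0.075, -2.186]
force: [-0.9, -0.3, 2.8]
gripper_width: 0.595
time: 15.45
tool_pos: [0.4877, -0.1195, 0.0137]
orientation: [2.187, 0.075, -2.187]
force: [-0.1, 0.6, -0.5]
gripper_width: 0.751
time: 16.45
tool_pos: [0.4877, -0.1196, 0.17]
orientation: [2.187, 0.074, -2.186]
force: [0.3, 0.1, -0.5]
gripper_width: 0.798
```

View pics/s10.png

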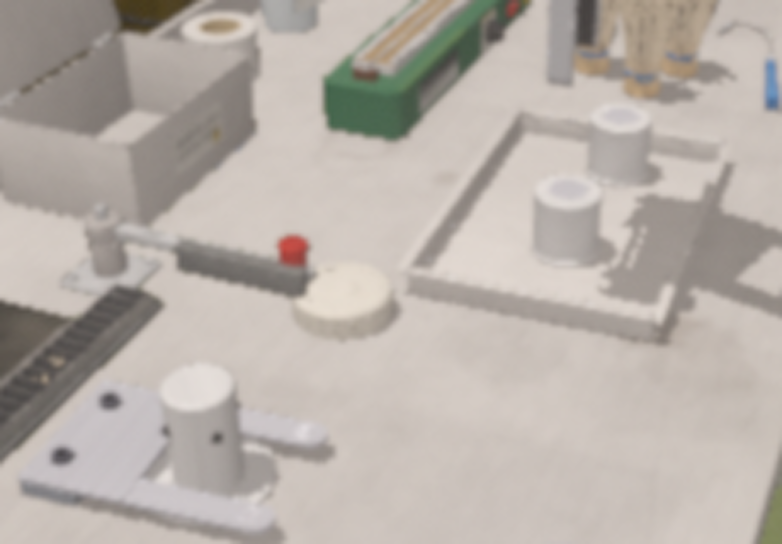

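View pics/top10.png

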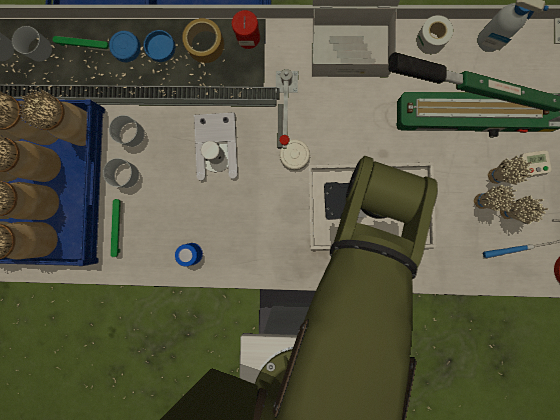

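Both cups stand flat in the tray: the placed one at (567,222) and the spare at (620,143), unmoved. The inner cup stands in the fork at (200,430) with its flange under the prongs, and the blue cup hasn't moved. One numeric check, then hand in.

```bash
python3 - <<'E'
from h import *
for f,b in(('top10',(198,222,138,165)),('side10',(255,350,130,215))):
    c=dict(np.load(f'pics/{f}.npz'));w=pts(c);u0,u1,v0,v1=b
    s=w[v0:v1,u0:u1].reshape(-1,3)
    if f=='top10': s=s[(s[:,2]>.06)&(s[:,2]<.1)];print('inner top',np.median(s,0).round(4),len(s))
    else:
        for n,y0,y1 in(('outer',-.17,-.08),('spare',-.31,-.22)):
            q=s[(s[:,1]>y0)&(s[:,1]<y1)&(s[:,2]>.052)&(s[:,2]<.07)];print(n,np.median(q,0).round(4),len(q))
env.hand_in();print(env.state()['time'])
E
```

```text
inner top [0.6144 0.2349 0.0774] 310
outer [ 0.4853 -0.1103  0.0587] 183
spare [ 0.4821 -0.2591  0.0587] 139
the job is handed in; nothing more can be done
the job is handed in; nothing more can be done
```

The job is done and handed in, at about 17 s on the robot's clock. I gripped the outer cup, eased the nest up 3 mm and slid it into the fork. I then pulled the outer cup straight up and off and set it mouth-down on the tray floor.

**Last checks, before hand-in:**
- **Inner cup:** it stands in the fork with its flange under both prongs. Its top is at 77 mm (78 mm expected), and its axis is about 3 mm from the estimated seat.
- **Outer cup:** it is flat in the tray with its top at about 59 mm, level with the spare.
- **Spare and blue cups:** both are where they started.
- **Gripper:** it was open and clear of everything.

**Forces:** the pull read up to 9 N. The set-down briefly read 12 N after one extra 0.6 mm step, and I eased that off before opening the fingers.

**Disagreement:** the two cameras differed by about 3 mm on the fork's sideways position. I used the side camera, because it showed the nest and the fork in the same view.

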